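# Shut and bolt the two-leaf top of a moth loan case

### The arm

A 6-joint arm with a two-finger parallel gripper is mounted at the origin on the work surface. World frame = base frame: x ahead of the robot, y to its left, z up, the work surface at z = 0. Lengths are in mm, angles in degrees, forces in N, time in s.
With the tool pointing down it reaches from about 350 to 975 mm from the base axis. Payload 4.9 kg.
Tool frame: the origin (TCP) lies at the very end of the fingers, on their centre line; the grasp point (between the pads) lies 19 mm behind it (grasp_offset is the distance from the TCP to the grasp point, in mm); z points along the fingers, y is the direction in which the jaws open and shut (so a half turn about z gives the same grasp; the last joint's range is limited). The gripper opens to 85 mm and grips with 20 to 120 N. Pads are 22 mm wide; open, the fingers measure 114 mm over their backs; the gripper's body (76 mm by 85 mm) begins 54 mm behind the grasp point. The pads swing forward as they close: fully open they stand 13 mm farther back than shut.
Start: joints at [60.963, 3.019, 92.412, -0, 84.569, -6.818], TCP at [236.334, 578.574, 231.304] pointing down, gripper open.
Joint ranges: [-172.51, 172.51], [-57.92, 126.97], [3.15, 148.05], [-58.71, 238.71], [5.1, 150.11], [-179.66, 179.66]. Speed limits (degrees/s): [147.25, 147.25, 180, 180, 180, 180].

### API

Orientations are given as [roll, pitch, yaw] about the fixed x, y, z axes, in that order (R = Rz(yaw) Ry(pitch) Rx(roll)).
In Python, from bench import * gives the robot as it stands. The module is installed in compiled form; this text tells all that it offers.
- The arm moves only by the shell command python3 -m handwheel 'ROWS' [FORCE]. ROWS is JSON, a list of rows, each an object of numbers: "tx", "ty", "tz": the shift along the tool's x, y, z in cm; "rx", "ry", "rz": the turn, a rotation vector about the tool's x, y, z in degrees; "fingers": the opening, from 0 (shut) to 1 (fully open). In form: [{"tx": .., "ty": .., "tz": .., "rx": .., "ry": .., "rz": .., "fingers": ..}, ...]. A call has 1 to 12 rows; each row is the pose to reach, as a shift and turn from the pose commanded when the call began, along the tool's axes at that moment; what a row does not reach only later rows make up. A row lasts 1/8 s, in which the tool goes at most 62.5 mm and 10.7 degrees, less where a joint would pass 70% of its speed; a pose out of reach is approached as far as the arm can. A call with a gripper value outside its range is refused whole. The fingers move at their own pace and stop on an object; FORCE is the grip in N (left out, the last holds). Time passes only in rows, so rows that repeat a pose let the fingers close. It gives the time, the measured TCP pose, the force and the opening at its end, in the units of the state.
- get_obs(): the state, without advancing time (a new reading comes with each control period).
- read_camera(name): name is "scene" or "top" or "wrist"; returns the picture (384x512x3 uint8, red, green, blue); there is no depth.
- calibration(name): a dict with "vertical_fov" (degrees; the focal length in pixels is half the picture's height over the tangent of half this angle, whatever the lens; pixels are square), "cx", "cy" (the principal point, pixels), "D" ([k1, k2, p1, p2, k3] as OpenCV has them; the pictures are not rectified), "origin" and "rotation" of the camera in the world. Camera axes: x right, y down, z forward; pixel columns grow to the right and rows downward; lengths in mm; the calibration is good to about 2 mm. A picture is of the moment at which its call begins: read the wrist's pose just before it. calibration takes no time and is no camera call; for the wrist camera it gives the pose at the moment of the call.
- finish_job(): hands the job in, once; it reports no verdict.
Trained networks look in the newest picture that a camera, given by its name, has taken for a name from the list of things; names that differ only in an ending like _2 or _b are one class to them, and where a whole thing is asked for, a point or a joint stands for the part that bears it (a point fixed in the world has none). Each returns a list of dicts, best first, with "p" (0 to 1); they miss things now and then, are a little off and sometimes report something else, mostly with a low value. They report only what shows in the picture. A call takes as long as a camera call.
- look_for(camera, target): "at" ([x, y, z] in mm, in the coordinates of the camera as it stood for that picture, good to about 4 mm: the middle of the surface that is visible of it).
- place_of(camera, target): "at" ([x, y, z] in mm, in the coordinates of the camera as it stood for that picture, good to about 4 mm: a listed point, or the origin of a listed thing).
The state is a dict: "t": time; "joint_positions": joint angles; "joint_velocities": joint speeds; "effort": joint torques, N m; "eef_pos": TCP position; "tcp_rot": TCP orientation; "ft_force": force on the tool from outside, world axes, zero at the start; "torque": the same for the moment, N m; "opening": finger opening in mm.
Only numpy, scipy, OpenCV 4.12 (cv2) and the standard library are available. Lean on these libraries where they do the work, as an engineer would, in place of code of your own. Each camera call takes 0.05 s, during which the arm holds its last target. There are 200 camera calls.

### The job

The loan case of pinned moths is packed, so shut its top: fold the plain leaf down flat first, then the leaf with the brass lapping strip down flat over it, letting neither slam, and then slide the brass bolt all the way home through its keeper. Leave the bell jar, the dish, the tweezers and the microscope foot where they stand.

Things in the scene. Friction and masses are not known exactly. Their poses are not given: they have to be found in the camera images.
- case: plywood loan case of pinned moths, fixed to the desk: open-topped box 250 mm along its x, 230 mm along its y, 110 mm high, walls 9 mm. Origin at the centre of its underside, z up. Two hinged leaves close its top, each 250 mm along x, 114 mm from hinge to free edge, 9 mm thick; shut, they lie on the rim and their upper (outer) faces are at z = 119 mm. At the start both stand about upright
- case_top (a point): centre of the case's mouth, level with the rim (case x = y = 0, z = 110 mm), axes as the case. The shut leaves meet here in a seam along x. The plain leaf hinges on the line y = +115 mm, z = 110 mm, the lapping leaf on y = -115 mm, z = 110 mm; brass hinge knuckles stick out 8 mm beyond these rims at x = +-80 mm
- leaf_plain (a joint): angle of the plain leaf in rad: 0 = shut flat on the rim, 1.57 = upright, more = leaning outward (stop at 1.95). Friction hinges: it stays at any angle where it is left and does not fall; about 3 to 6 N square to it, 80 mm from the hinge, folds it. Its outer face is bare but for the keeper in the middle of its length and flat hinge plates
- plain_edge (a point): middle of the plain leaf's free edge, on the outer (upper) face; shut, it lies at case x = 0, y = +1 mm, z = 119 mm
- keeper (a point): middle of the top of the keeper, a brass staple on the plain leaf's outer face that takes the bolt: 50 mm along x, 8 mm along y, rising 22 mm above the face; shut, this point lies at case x = 0, y = +32 mm, z = 141 mm
- leaf_lap (a joint): angle of the lapping leaf in rad: 0 = shut flat, 1.57 = upright, more = leaning outward (stop at 1.95). The same friction hinges (about 4 to 8 N at 80 mm). The bolt sits on its outer face in the middle of its length, on a 34 mm wide plate; farther than 20 mm along x from the middle the face is bare but for flat hinge plates and the strip
- lap_edge (a point): middle of the outer (upper) edge of the brass lapping strip, 4 mm thick, 36 mm wide, 250 mm long, on the lapping leaf's outer face along its free edge and 18 mm beyond it, so that it lies over the plain leaf; if this leaf is shut first the strip keeps the plain leaf from closing. Shut, this point lies at case x = 0, y = +18 mm, z = 123 mm
- bolt (a joint): how far the bolt is slid, in m: 0 = drawn back, 0.040 = end stop, home through the keeper. It slides square to the seam, along the case's +y when the leaf is shut, stays where it is left and takes 2 to 3 N. It enters the keeper only when both leaves are flat; slid out sooner, it lands on the keeper and holds the lapping leaf up
- bolt_knob (a point): centre of the top of the bolt's knob, an upright brass pin 12 mm in diameter, 38 mm tall above the leaf's outer face. With the leaf shut: case x = 0, y = -82 mm + bolt, z = 157 mm. The two guide straps of the bolt (22 mm along x, at case y = -98 to -90 and -34 to -26 mm) are then 139 mm high, so the top 18 mm of the knob stands free
- bell_jar: glass bell jar on a round wooden base, 136 mm across and 175 mm high; loose, to be left alone; origin at the centre of its underside
- dish: round copper dish with a rolled rim, 114 mm across, 27 mm high; loose, to be left alone; origin at the centre of its underside
- tweezers: nickel-plated tweezers, 124 mm long along their x, 4 mm high; loose, to be left alone; origin at the middle of the length, at desk height
- microscope_foot: black cast-iron horseshoe microscope foot, about 140 mm by 110 mm, with a short pillar 92 mm high; loose, to be left alone; origin on its underside, near the middle

How it is judged (in metres and radians):
On the way, in this order (a step that is already met when the one before it is completed fails the run):
1. the plain leaf is folded flat while the lapping leaf is still up (value of joint leaf_plain below 0.04 rad and value of joint leaf_lap above 0.3 rad), for 0.2 s.
2. the lapping leaf is folded flat over the plain leaf, the bolt still drawn back (value of joint each of leaf_plain, leaf_lap below 0.04 rad and value of joint bolt below 0.02 m), for 0.2 s.
At the end, for the whole second after the job is handed in: both leaves lie flat (within 0.04 rad, about 4 mm at the free edge), the lapping leaf over the plain one, and the bolt is home: within 3 mm of its end stop at 40 mm (value of joint each of leaf_plain, leaf_lap below 0.04 rad and value of joint bolt above 0.037 m); the robot touches nothing.
It fails at once if a leaf slams: it closes faster than 4 rad/s in its last 0.25 rad ((value of joint leaf_plain below 0.25 rad and velocity of joint leaf_plain below -4 rad/s) or (value of joint leaf_lap below 0.25 rad and velocity of joint leaf_lap below -4 rad/s)).
It fails at once if a bystander is moved by more than 15 mm or tipped (distance of any of bell_jar, dish, tweezers, microscope_foot from where it was at the start of the episode above 0.015 m or angle between bell_jar's own z axis and vertical above 0.15 rad).
It also fails if it takes over 53 s, if anything falls off the work surface, if the arm or the gripper's body presses on something with over 40 N, if the wrist force passes 120 N, or if a joint passes its speed limit or range.

## Working session

There is one attempt and no reset: what is moved stays moved. The work goes in short steps, Python scripts to look and compute and a shell command to move; the robot and the scene stay as the last step left them, time stands still between calls to the robot, and variables do not carry over. Pictures are saved under pics/ and viewed, about 8 in all and at most 12, crops included, and the job is handed in when it is done.

```bash
mkdir -p pics
cat > h.py <<'E'
from bench import *
import numpy as np, cv2
from scipy.spatial.transform import Rotation as Ro
def w(cam,at,c=None):
    c=c or calibration(cam); return np.array(c["rotation"])@np.array(at)+np.array(c["origin"])
def look(cam,names,f="place_of"):
    c=calibration(cam); im=read_camera(cam)
    for n in names:
        try: r=(place_of if f=="place_of" else look_for)(cam,n)
        except Exception as e: print(n,e); continue
        print(cam,n,[(round(d["p"],2),w(cam,d["at"],c).round().tolist()) for d in r[:2]])
    return im
def save(im,n): cv2.imwrite("pics/"+n+".png",im[:,:,::-1])
def pose():
    o=get_obs(); return np.array(o["eef_pos"]),Ro.from_euler("xyz",o["tcp_rot"],degrees=True),o
E
python3 - <<'E'
from h import *
N=["case","case_top","plain_edge","keeper","lap_edge","bolt_knob","bell_jar","dish","tweezers","microscope_foot"]
a=look("scene",N);b=look("top",N)
save(np.hstack([cv2.resize(a,(400,300)),cv2.resize(b,(400,300))]),"a"); 
p,R,o=pose();print(p,o["tcp_rot"],o["t"]);print(R.as_matrix().round(3))
for c in("scene","top"):print(calibration(c)["origin"])
E
```

```text
scene case [(0.59, [75352.0, 73761.0, 74875.0]), (0.42, [71670.0, 70079.0, 71192.0])]
scene case_top [(0.74, [71339.0, 69748.0, 70861.0])]
scene plain_edge [(0.91, [58874.0, 57282.0, 58396.0])]
scene keeper [(0.79, [58152.0, 56561.0, 57674.0])]
scene lap_edge [(0.95, [77910.0, 76319.0, 77433.0])]
scene bolt_knob [(0.48, [82425.0, 80834.0, 81948.0])]
scene bell_jar [(0.9, [22208.0, 20617.0, 21731.0]), (0.74, [75384.0, 73793.0, 74907.0])]
scene dish [(0.68, [111116.0, 109524.0, 110638.0])]
scene tweezers [(0.48, [48277.0, 46686.0, 47800.0])]
scene microscope_foot [(0.56, [43178.0, 41587.0, 42700.0])]
top case [(0.79, [-125616.0, -126066.0, -124771.0])]
top case_top [(0.78, [-116099.0, -116549.0, -115254.0])]
top plain_edge [(0.66, [-85977.0, -86426.0, -85132.0])]
top keeper [(0.77, [-83667.0, -84117.0, -82822.0])]
top lap_edge [(0.76, [-130921.0, -131370.0, -130076.0]), (0.22, [-86416.0, -86865.0, -85571.0])]
top bolt_knob []
top bell_jar [(0.89, [-59342.0, -59791.0, -58497.0]), (0.71, [-83755.0, -84205.0, -82910.0])]
top dish [(0.7, [-181022.0, -181471.0, -180177.0]), (0.4, [-125243.0, -125693.0, -124398.0])]
top tweezers [(0.54, [-120734.0, -121183.0, -119889.0])]
top microscope_foot [(0.55, [-51037.0, -51486.0, -50192.0]), (0.52, [-85902.0, -86352.0, -85057.0])]
[236.32350539 578.57400233 231.30740879] [ 1.79998887e+02 -6.73475496e-04  1.57781196e+02] 1.1
[[-0.926  0.378 -0.   ]
 [ 0.378  0.926  0.   ]
 [ 0.     0.    -1.   ]]
[1250.38380478 -340.63085717  772.92575656]
[ 452.74187667    3.17840389 1297.775921  ]
```

View pics/a.png

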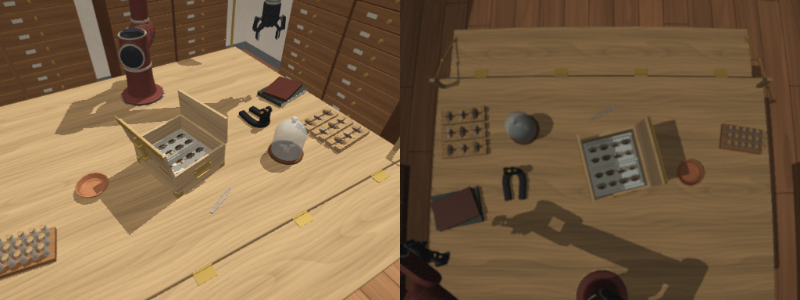

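The pictures show the open case ahead of the robot, with the dish near its right-hand leaf. The "rotation" entry is apparently a 3-vector of rpy, so I'll fix the helper.

```bash
python3 - <<'E'
s=open('h.py').read().replace('np.array(c["rotation"])@np.array(at)','rot(c).apply(at)')
s=s.replace('def w(','def rot(c):\n    r=np.array(c["rotation"]); return Ro.from_matrix(r) if r.ndim==2 else Ro.from_euler("xyz",r,degrees=True)\ndef w(',1)
open('h.py','w').write(s)
E
python3 - <<'E'
from h import *
print(calibration("top"))
N=["case","case_top","plain_edge","keeper","lap_edge","bolt_knob","bell_jar","dish","tweezers","microscope_foot"]
a=look("scene",N);b=look("top",N)
save(np.hstack([cv2.resize(a[100:300,90:330],(480,400)),cv2.resize(b[130:290,200:400],(320,400))[:, :]]),"b")
E
```

```text
{'vertical_fov': 52.92197035856803, 'cx': 257.287551843231, 'cy': 189.95746116639145, 'D': array([-0.09118839,  0.        ,  0.        ,  0.        ,  0.        ]), 'origin': array([ 452.74187667,    3.17840389, 1297.775921  ]), 'rotation': array([-1.72709226e+02, -1.42088558e-01, -9.01908669e+01])}
scene case [(0.8, [551.0, -46.0, 3.0])]
scene case_top [(0.98, [547.0, -49.0, 114.0])]
scene plain_edge [(0.62, [520.0, 63.0, 220.0])]
scene keeper [(0.67, [520.0, 90.0, 200.0])]
scene lap_edge [(0.59, [585.0, -204.0, 237.0])]
scene bolt_knob []
scene bell_jar [(0.69, [707.0, 338.0, 4.0])]
scene dish [(0.82, [514.0, -379.0, 3.0]), (0.32, [547.0, -48.0, 112.0])]
scene tweezers [(0.51, [778.0, -7.0, -0.0])]
scene microscope_foot [(0.86, [473.0, 373.0, 7.0])]
top case [(0.87, [549.0, -50.0, 0.0]), (0.55, [471.0, 369.0, 1.0])]
top case_top [(0.84, [543.0, -54.0, 109.0])]
top plain_edge [(0.59, [520.0, 58.0, 222.0]), (0.26, [512.0, -377.0, -2.0])]
top keeper [(0.85, [513.0, 89.0, 194.0])]
top lap_edge [(0.62, [586.0, -209.0, 240.0]), (0.61, [509.0, 89.0, 193.0])]
top bolt_knob []
top bell_jar [(0.85, [704.0, 338.0, 2.0])]
top dish [(0.6, [510.0, -378.0, -1.0])]
top tweezers [(0.59, [777.0, -9.0, 5.0]), (0.17, [510.0, -376.0, 5.0])]
top microscope_foot [(0.93, [468.0, 370.0, 1.0])]
```

View pics/b.png

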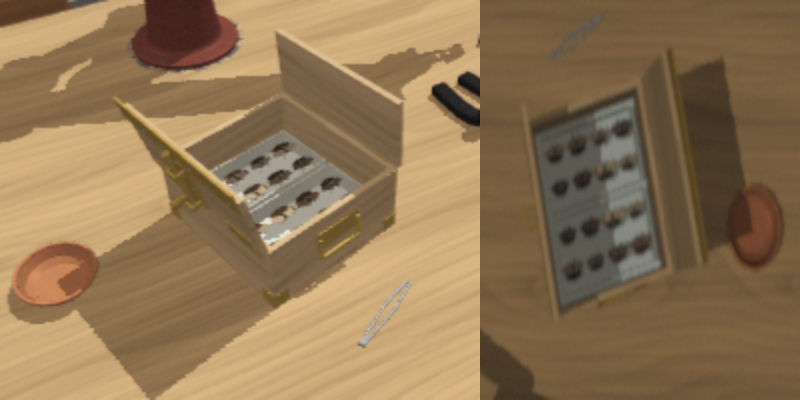

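```bash
cat >> h.py <<'E'
YAW=14.; C0=np.array([546.,-51.,0.])
def RC(): return Ro.from_euler("z",YAW,degrees=True)
def c2w(v): return RC().apply(v)+C0
def w2c(v): return RC().inv().apply(np.array(v)-C0)
def go(v,yaw=None):
    "cm shift in tool axes to case point v; rotvec deg to aligned tool"
    p,R,o=pose(); d=R.inv().apply(c2w(v)-p)/10
    G=Ro.from_matrix(np.array([[0,1,0],[1,0,0],[0,0,-1.]]).T); t=RC()*G
    print("t",o["t"],"case",w2c(p).round(1),"shift",d.round(2),"rot",(R.inv()*t).as_rotvec(degrees=True).round(1))
E
python3 - <<'E'
from h import *
go([-65,185,260])
E
```

```text
t 2.2 case [-148.2  685.8  231.3] shift [-36.3  -35.49  -2.87] rot [-0.   0.  53.8]
```

```bash
python3 -m handwheel '[{"tx":-36.3,"ty":-35.5,"tz":-2.9,"rz":53.8,"fingers":0},{"tx":-36.3,"ty":-35.5,"tz":-2.9,"rz":53.8,"fingers":0},{"tx":-36.3,"ty":-35.5,"tz":-2.9,"rz":53.8,"fingers":0},{"tx":-36.3,"ty":-35.5,"tz":-2.9,"rz":53.8,"fingers":0},{"tx":-36.3,"ty":-35.5,"tz":-2.9,"rz":53.8,"fingers":0},{"tx":-36.3,"ty":-35.5,"tz":-2.9,"rz":53.8,"fingers":0},{"tx":-36.3,"ty":-35.5,"tz":-2.9,"rz":53.8,"fingers":0},{"tx":-36.3,"ty":-35.5,"tz":-2.9,"rz":53.8,"fingers":0},{"tx":-36.3,"ty":-35.5,"tz":-2.9,"rz":53.8,"fingers":0},{"tx":-36.3,"ty":-35.5,"tz":-2.9,"rz":53.8,"fingers":0}]'
python3 - <<'E'
from h import *
go([-65,150,205])
N=["case_top","plain_edge","keeper"]
a=look("wrist",N);b=look("scene",N+["lap_edge"])
save(np.hstack([cv2.resize(a,(400,300)),cv2.resize(b[80:300,90:385],(400,300))]),"c")
E
```

```text
t 2.2 case [-148.2  685.8  231.3] shift [-38.37 -38.31   2.63] rot [-0.   0.  53.8]
wrist case_top []
wrist plain_edge []
wrist keeper []
scene case_top [(0.64, [550.0, -49.0, 110.0])]
scene plain_edge [(0.7, [522.0, 66.0, 223.0])]
scene keeper [(0.95, [520.0, 88.0, 197.0])]
scene lap_edge [(0.83, [583.0, -207.0, 234.0]), (0.17, [517.0, 87.0, 200.0])]validation failed for argument at $[0]...
```

View pics/c.png

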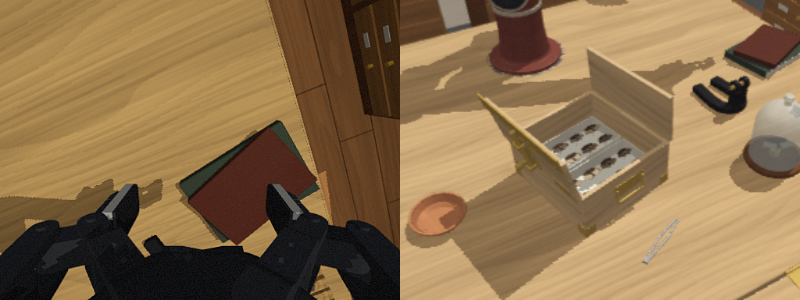

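The arm didn't move: the call was refused at row 0, probably because it needs all seven keys. The wrist view shows only the desk, and the case is unchanged.

```bash
python3 -m handwheel '[{"tx":-36.3,"ty":-35.5,"tz":-2.9,"rx":0,"ry":0,"rz":53.8,"fingers":0},{"tx":-36.3,"ty":-35.5,"tz":-2.9,"rx":0,"ry":0,"rz":53.8,"fingers":0},{"tx":-36.3,"ty":-35.5,"tz":-2.9,"rx":0,"ry":0,"rz":53.8,"fingers":0},{"tx":-36.3,"ty":-35.5,"tz":-2.9,"rx":0,"ry":0,"rz":53.8,"fingers":0},{"tx":-36.3,"ty":-35.5,"tz":-2.9,"rx":0,"ry":0,"rz":53.8,"fingers":0},{"tx":-36.3,"ty":-35.5,"tz":-2.9,"rx":0,"ry":0,"rz":53.8,"fingers":0},{"tx":-36.3,"ty":-35.5,"tz":-2.9,"rx":0,"ry":0,"rz":53.8,"fingers":0},{"tx":-36.3,"ty":-35.5,"tz":-2.9,"rx":0,"ry":0,"rz":53.8,"fingers":0},{"tx":-36.3,"ty":-35.5,"tz":-2.9,"rx":0,"ry":0,"rz":53.8,"fingers":0},{"tx":-36.3,"ty":-35.5,"tz":-2.9,"rx":0,"ry":0,"rz":53.8,"fingers":0}]'
python3 - <<'E'
from h import *
go([-65,150,205])
N=["case_top","plain_edge","keeper"]
a=look("wrist",N)
save(cv2.resize(a,(400,300)),"d")
E
```

```text
t: 3.9
eef_pos: [438.1, 112.6, 260.3]
tcp_rot: [-180.0, -0.0, 103.9]
ft_force: [-0.1, 0.3, -0.5]
opening: 0.3
t 3.9 case [-65.1 184.8 260.3] shift [-3.48  0.01  5.53] rot [-0.  -0.  -0.1]
wrist case_top []
wrist plain_edge [(0.92, [522.0, 60.0, 220.0])]
wrist keeper [(0.69, [513.0, 87.0, 195.0])]
```

```bash
python3 -m handwheel '[{"tx":-3.5,"ty":0,"tz":5.5,"rx":0,"ry":0,"rz":0,"fingers":0},{"tx":-3.5,"ty":0,"tz":5.5,"rx":0,"ry":0,"rz":0,"fingers":0},{"tx":-5.9,"ty":0,"tz":5.5,"rx":0,"ry":0,"rz":0,"fingers":0},{"tx":-8.4,"ty":0,"tz":6.1,"rx":0,"ry":0,"rz":0,"fingers":0},{"tx":-10.9,"ty":0,"tz":7.3,"rx":0,"ry":0,"rz":0,"fingers":0},{"tx":-13.0,"ty":0,"tz":9.1,"rx":0,"ry":0,"rz":0,"fingers":0},{"tx":-14.0,"ty":0,"tz":10.6,"rx":0,"ry":0,"rz":0,"fingers":0},{"tx":-14.0,"ty":0,"tz":10.6,"rx":0,"ry":0,"rz":0,"fingers":0}]'
python3 - <<'E'
from h import *
go([-65,34,119])
N=["case_top","plain_edge","keeper"]
a=look("scene",N)
save(cv2.resize(a[80:300,90:385],(400,300)),"e")
E
```

```text
t: 5.1
eef_pos: [471.6, -22.6, 153.7]
tcp_rot: [-179.9, -0.1, 104.0]
ft_force: [-0.1, -0.2, -0.7]
opening: -0.3
t 5.1 case [-65.3  45.5 153.7] shift [-1.15  0.04  3.47] rot [-0.1 -0.1 -0. ]
scene case_top [(0.68, [545.0, -49.0, 113.0])]
scene plain_edge [(0.72, [543.0, -34.0, 162.0])]
scene keeper [(0.71, [542.0, 0.0, 175.0])]
```

View pics/e.png

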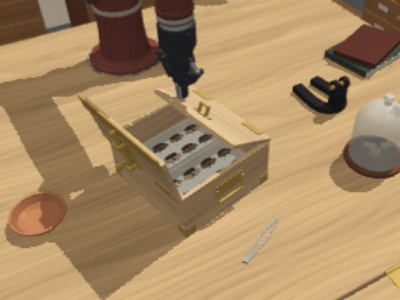

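```bash
python3 -m handwheel '[{"tx":-0.6,"ty":0,"tz":1.2,"rx":0,"ry":0,"rz":0,"fingers":0},{"tx":-0.9,"ty":0,"tz":2.3,"rx":0,"ry":0,"rz":0,"fingers":0},{"tx":-1.1,"ty":0,"tz":3.2,"rx":0,"ry":0,"rz":0,"fingers":0},{"tx":-1.1,"ty":0,"tz":3.55,"rx":0,"ry":0,"rz":0,"fingers":0},{"tx":-1.1,"ty":0,"tz":3.55,"rx":0,"ry":0,"rz":0,"fingers":0}]'
```

```text
t: 5.92
eef_pos: [474.3, -34.2, 118.9]
tcp_rot: [-179.9, 0.0, 104.0]
ft_force: [-1.6, -0.5, 4.2]
opening: -0.2
```

```bash
python3 -m handwheel '[{"tx":0,"ty":0,"tz":0.15,"rx":0,"ry":0,"rz":0,"fingers":0},{"tx":0,"ty":0,"tz":0.3,"rx":0,"ry":0,"rz":0,"fingers":0},{"tx":0,"ty":0,"tz":0.3,"rx":0,"ry":0,"rz":0,"fingers":0}]'
python3 - <<'E'
from h import *
print(get_obs()["ft_force"]); go([-70,-230,270])
E
```

```text
t: 6.3
eef_pos: [474.5, -34.3, 118.6]
tcp_rot: [-179.9, 0.0, 104.0]
ft_force: [-9.0, 1.0, 18.8]
opening: -0.2
[-9.01507855  0.96809922 18.77806079]
t 6.3 case [-65.3  33.5 118.6] shift [-26.36  -0.49 -15.12] rot [-0.1  0.  -0. ]
```

```bash
python3 -m handwheel '[{"tx":0,"ty":0,"tz":-5,"rx":0,"ry":0,"rz":0,"fingers":0},{"tx":0,"ty":0,"tz":-10,"rx":0,"ry":0,"rz":0,"fingers":0},{"tx":0,"ty":0,"tz":-15.1,"rx":0,"ry":0,"rz":0,"fingers":0},{"tx":-5,"ty":0,"tz":-17,"rx":0,"ry":0,"rz":0,"fingers":0},{"tx":-11,"ty":-0.5,"tz":-17,"rx":0,"ry":0,"rz":0,"fingers":0},{"tx":-17,"ty":-0.5,"tz":-17,"rx":0,"ry":0,"rz":0,"fingers":0},{"tx":-23,"ty":-0.5,"tz":-17,"rx":0,"ry":0,"rz":0,"fingers":0},{"tx":-26.4,"ty":-0.5,"tz":-15.1,"rx":0,"ry":0,"rz":0,"fingers":0},{"tx":-26.4,"ty":-0.5,"tz":-15.1,"rx":0,"ry":0,"rz":0,"fingers":0}]'
python3 - <<'E'
from h import *
go([-70,-175,205])
N=["case_top","plain_edge","keeper","lap_edge","bolt_knob"]
a=look("scene",N); b=look("wrist",["lap_edge","bolt_knob"])
save(np.hstack([cv2.resize(a[80:300,90:385],(400,300)),cv2.resize(b,(400,300))]),"f")
E
```

```text
t: 7.42
eef_pos: [532.1, -292.6, 262.9]
tcp_rot: [-179.7, -0.3, 103.8]
ft_force: [-0.3, 0.3, -0.5]
opening: 0.1
t 7.425 case [ -72.  -231.   262.9] shift [5.57 0.2  5.82] rot [-0.3 -0.3 -0.2]
scene case_top [(0.68, [545.0, -49.0, 113.0])]
scene plain_edge [(0.6, [549.0, -46.0, 120.0])]
scene keeper [(0.57, [546.0, -24.0, 143.0])]
scene lap_edge [(0.89, [583.0, -206.0, 235.0]), (0.45, [707.0, 340.0, 5.0])]
scene bolt_knob [(0.56, [590.0, -214.0, 140.0]), (0.34, [546.0, -21.0, 147.0])]
wrist lap_edge [(0.63, [585.0, -208.0, 237.0])]
wrist bolt_knob [(0.76, [588.0, -220.0, 133.0])]
```

View pics/f.png

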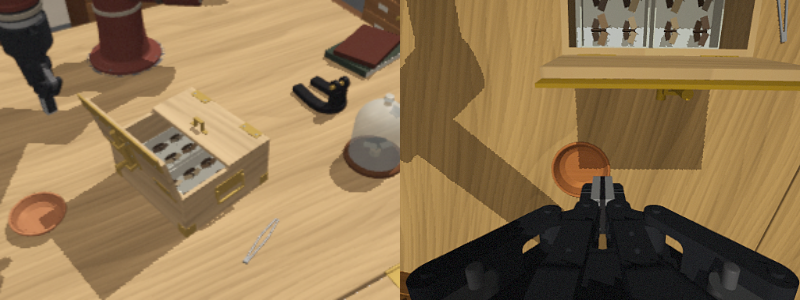

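The picture shows the plain leaf flat and the lapping leaf still up. I'll lower the tool outside the lapping leaf.

```bash
python3 -m handwheel '[{"tx":3.5,"ty":0.2,"tz":5.8,"rx":0,"ry":0,"rz":0,"fingers":0},{"tx":3.5,"ty":0.2,"tz":5.8,"rx":0,"ry":0,"rz":0,"fingers":0},{"tx":3.5,"ty":0.2,"tz":5.8,"rx":0,"ry":0,"rz":0,"fingers":0}]'
python3 - <<'E'
from h import *
go([-70,-139,215])
E
```

```text
t: 8.25
eef_pos: [527.5, -257.1, 209.8]
tcp_rot: [180.0, 0.1, 104.0]
ft_force: [0.4, -0.4, 1.2]
opening: 0.0
t 8.25 case [ -67.8 -195.5  209.8] shift [ 5.65 -0.22 -0.53] rot [0.  0.1 0. ]
```

```bash
python3 -m handwheel '[{"tx":2,"ty":-0.2,"tz":0,"rx":0,"ry":0,"rz":0,"fingers":0},{"tx":4,"ty":-0.2,"tz":-0.3,"rx":0,"ry":0,"rz":0,"fingers":0},{"tx":5.7,"ty":-0.2,"tz":-0.5,"rx":0,"ry":0,"rz":0,"fingers":0},{"tx":8.5,"ty":-0.2,"tz":-0.5,"rx":0,"ry":0,"rz":0,"fingers":0},{"tx":11.5,"ty":-0.2,"tz":0.4,"rx":0,"ry":0,"rz":0,"fingers":0},{"tx":14.1,"ty":-0.2,"tz":2.2,"rx":0,"ry":0,"rz":0,"fingers":0},{"tx":15.8,"ty":-0.2,"tz":4.2,"rx":0,"ry":0,"rz":0,"fingers":0},{"tx":15.8,"ty":-0.2,"tz":4.2,"rx":0,"ry":0,"rz":0,"fingers":0}]'
python3 - <<'E'
from h import *
go([-70,-21,123])
a=look("scene",["plain_edge","lap_edge","bolt_knob"])
E
```

```text
t: 9.25
eef_pos: [485.0, -102.1, 164.2]
tcp_rot: [-179.8, -0.2, 104.1]
ft_force: [0.5, -1.0, -0.9]
opening: 0.2
t 9.25 case [-71.5 -34.9 164.2] shift [1.37 0.17 4.12] rot [-0.2 -0.2  0.1]
scene plain_edge [(0.57, [550.0, -48.0, 117.0]), (0.29, [546.0, -49.0, 113.0])]
scene lap_edge [(0.71, [547.0, -47.0, 170.0])]
scene bolt_knob [(0.66, [573.0, -143.0, 171.0])]
```

```bash
python3 -m handwheel '[{"tx":0.7,"ty":0,"tz":1.5,"rx":0,"ry":0,"rz":0,"fingers":0},{"tx":1.1,"ty":0,"tz":2.8,"rx":0,"ry":0,"rz":0,"fingers":0},{"tx":1.3,"ty":0,"tz":3.7,"rx":0,"ry":0,"rz":0,"fingers":0},{"tx":1.4,"ty":0,"tz":4.2,"rx":0,"ry":0,"rz":0,"fingers":0},{"tx":1.4,"ty":0,"tz":4.4,"rx":0,"ry":0,"rz":0,"fingers":0},{"tx":1.4,"ty":0,"tz":4.4,"rx":0,"ry":0,"rz":0,"fingers":0}]'
```

```text
t: 10.2
eef_pos: [483.8, -90.5, 123.0]
tcp_rot: [180.0, 0.0, 104.0]
ft_force: [-0.0, -0.3, 0.8]
opening: 0.1
```

```bash
python3 -m handwheel '[{"tx":0,"ty":0,"tz":0.2,"rx":0,"ry":0,"rz":0,"fingers":0},{"tx":0,"ty":0,"tz":0.4,"rx":0,"ry":0,"rz":0,"fingers":0},{"tx":0,"ty":0,"tz":0.4,"rx":0,"ry":0,"rz":0,"fingers":0},{"tx":0,"ty":0,"tz":0.4,"rx":0,"ry":0,"rz":0,"fingers":0}]'
python3 - <<'E'
from h import *
go([-70,-21,180])
E
```

```text
t: 10.7
eef_pos: [484.2, -90.6, 122.5]
tcp_rot: [180.0, 0.0, 104.0]
ft_force: [-9.4, 3.1, 17.9]
opening: -0.1
t 10.7 case [-69.6 -23.4 122.5] shift [ 0.24 -0.04 -5.75] rot [ 0.  0. -0.]
```

```bash
python3 -m handwheel '[{"tx":0,"ty":0,"tz":-4,"rx":0,"ry":0,"rz":0,"fingers":0},{"tx":-3,"ty":0,"tz":-7.8,"rx":0,"ry":0,"rz":0,"fingers":0},{"tx":-8,"ty":3,"tz":-7.8,"rx":0,"ry":0,"rz":0,"fingers":0},{"tx":-12.1,"ty":7,"tz":-7.8,"rx":0,"ry":0,"rz":0,"fingers":0},{"tx":-12.1,"ty":7,"tz":-7.8,"rx":0,"ry":0,"rz":0,"fingers":0},{"tx":-12.1,"ty":7,"tz":-7.8,"rx":0,"ry":0,"rz":0,"fingers":0}]'
python3 - <<'E'
from h import *
go([0,-128,147])
N=["case_top","plain_edge","keeper","lap_edge","bolt_knob"]
a=look("scene",N); b=look("wrist",["keeper","lap_edge","bolt_knob"])
t=look("top",["bolt_knob","keeper"])
save(np.hstack([cv2.resize(a[80:300,90:385],(400,300)),cv2.resize(b,(400,300))]),"g")
E
```

```text
t: 11.45
eef_pos: [580.4, -190.8, 196.2]
tcp_rot: [-179.9, -0.0, 104.0]
ft_force: [-0.6, 0.8, 0.4]
opening: 0.0
t 11.45 case [  -0.4 -144.   196.2] shift [1.6  0.05 4.92] rot [-0.1 -0.  -0. ]
scene case_top [(0.82, [546.0, -49.0, 113.0])]
scene plain_edge [(0.74, [546.0, -47.0, 115.0])]
scene keeper [(0.66, [544.0, -22.0, 147.0])]
scene lap_edge [(0.61, [544.0, -35.0, 117.0])]
scene bolt_knob [(0.53, [551.0, -43.0, 2.0]), (0.45, [569.0, -122.0, 160.0])]
wrist keeper []
wrist lap_edge []
wrist bolt_knob [(0.76, [563.0, -127.0, 155.0])]
top bolt_knob [(0.66, [563.0, -127.0, 158.0])]
top keeper [(0.61, [539.0, -18.0, 140.0]), (0.45, [547.0, -52.0, 115.0])]
```

View pics/g.png

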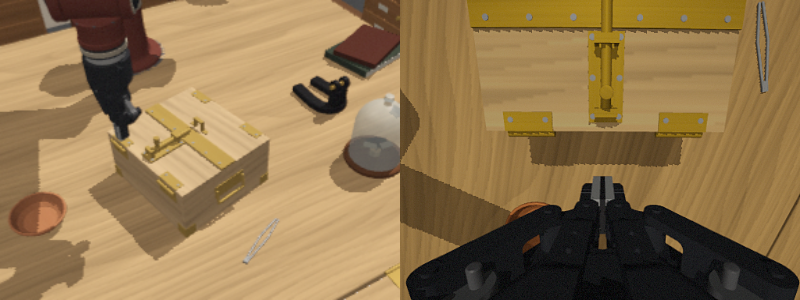

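```bash
python3 -m handwheel '[{"tx":1.2,"ty":0,"tz":4.9,"rx":0,"ry":0,"rz":0,"fingers":0},{"tx":1.6,"ty":0,"tz":4.9,"rx":0,"ry":0,"rz":0,"fingers":0},{"tx":2.9,"ty":0,"tz":4.9,"rx":0,"ry":0,"rz":0,"fingers":0},{"tx":4.4,"ty":0,"tz":4.9,"rx":0,"ry":0,"rz":0,"fingers":0},{"tx":5.7,"ty":0,"tz":4.9,"rx":0,"ry":0,"rz":0,"fingers":0},{"tx":7,"ty":0,"tz":4.9,"rx":0,"ry":0,"rz":0,"fingers":0},{"tx":7.8,"ty":0,"tz":4.9,"rx":0,"ry":0,"rz":0,"fingers":0},{"tx":7.8,"ty":0,"tz":4.9,"rx":0,"ry":0,"rz":0,"fingers":0}]'
python3 - <<'E'
from h import *
go([0,-59,147]); p,R,o=pose(); print(R.inv().apply(o["ft_force"]))
E
```

```text
t: 13.1
eef_pos: [561.5, -114.3, 147.7]
tcp_rot: [-180.0, -0.0, 104.0]
ft_force: [0.6, 0.1, -0.0]
opening: -0.2
t 13.1 case [ -0.2 -65.2 147.7] shift [0.62 0.02 0.07] rot [-0. -0.  0.]
[-0.03787996  0.57974641  0.04134223]
```

```bash
python3 -m handwheel '[{"tx":0.3,"ty":0,"tz":0,"rx":0,"ry":0,"rz":0,"fingers":0},{"tx":0.6,"ty":0,"tz":0,"rx":0,"ry":0,"rz":0,"fingers":0},{"tx":0.8,"ty":0,"tz":0,"rx":0,"ry":0,"rz":0,"fingers":0},{"tx":0.8,"ty":0,"tz":0,"rx":0,"ry":0,"rz":0,"fingers":0}]'
python3 - <<'E'
from h import *
go([0,-59,147]); p,R,o=pose(); print(R.inv().apply(o["ft_force"]))
look("top",["bolt_knob"]); a=look("scene",["bolt_knob"])
E
```

```text
t: 13.6
eef_pos: [560.0, -108.9, 147.6]
tcp_rot: [-180.0, 0.2, 104.0]
ft_force: [1.3, -5.8, -0.5]
opening: 0.1
t 13.6 case [ -0.4 -59.6 147.6] shift [0.06 0.04 0.06] rot [-0.   0.2 -0. ]
[-5.95985063 -0.15870563  0.50622121]
top bolt_knob []
scene bolt_knob [(0.49, [558.0, -91.0, 161.0])]
```

```bash
python3 -m handwheel '[{"tx":0.2,"ty":0,"tz":0,"rx":0,"ry":0,"rz":0,"fingers":0},{"tx":0.4,"ty":0,"tz":0,"rx":0,"ry":0,"rz":0,"fingers":0},{"tx":0.4,"ty":0,"tz":0,"rx":0,"ry":0,"rz":0,"fingers":0},{"tx":0.4,"ty":0,"tz":0,"rx":0,"ry":0,"rz":0,"fingers":0}]'
python3 - <<'E'
from h import *
go([0,-59,147]); p,R,o=pose(); print(R.inv().apply(o["ft_force"]))
E
```

```text
t: 14.3
eef_pos: [559.9, -108.4, 147.9]
tcp_rot: [180.0, 0.6, 103.9]
ft_force: [4.8, -16.8, -4.2]
opening: 0.1
t 14.3 case [ -0.4 -59.1 147.9] shift [0.01 0.04 0.09] rot [ 0.   0.6 -0.1]
[-17.38704636   0.67454265   4.40778215]
```

The bolt is against a firm stop, 17 N with no further travel, at the position expected for home. I'll back off, lift clear and check.

```bash
python3 -m handwheel '[{"tx":-2,"ty":0,"tz":0,"rx":0,"ry":0,"rz":0,"fingers":0},{"tx":-4,"ty":0,"tz":-2,"rx":0,"ry":0,"rz":0,"fingers":0},{"tx":-8,"ty":0,"tz":-7,"rx":0,"ry":0,"rz":0,"fingers":0},{"tx":-10,"ty":0,"tz":-11,"rx":0,"ry":0,"rz":0,"fingers":0},{"tx":-10,"ty":0,"tz":-11,"rx":0,"ry":0,"rz":0,"fingers":0},{"tx":-10,"ty":0,"tz":-11,"rx":0,"ry":0,"rz":0,"fingers":0}]'
python3 - <<'E'
from h import *
a=look("scene",["keeper","lap_edge","bolt_knob","bell_jar","dish","tweezers","microscope_foot"]); b=look("wrist",["keeper","lap_edge","bolt_knob"])
t=look("top",["bolt_knob"])
save(np.hstack([cv2.resize(a[120:270,140:340],(400,300)),cv2.resize(b,(400,300))]),"i")
for n,y in(("x",-42),("0",-82)): print(c2w([0,y,157]).round())
E
```

```text
t: 15.05
eef_pos: [582.7, -200.2, 256.7]
tcp_rot: [-179.9, -0.1, 104.0]
ft_force: [0.0, 0.6, -0.8]
opening: 0.0
scene keeper [(0.6, [547.0, -19.0, 146.0])]
scene lap_edge [(0.77, [542.0, -36.0, 121.0]), (0.3, [551.0, -47.0, 116.0])]
scene bolt_knob [(0.48, [560.0, -92.0, 159.0])]
scene bell_jar [(0.72, [706.0, 338.0, 3.0])]
scene dish [(0.91, [515.0, -375.0, 4.0])]
scene tweezers [(0.43, [782.0, -7.0, 1.0])]
scene microscope_foot [(0.66, [472.0, 374.0, 5.0])]
wrist keeper []
wrist lap_edge []
wrist bolt_knob []
top bolt_knob [(0.53, [553.0, -92.0, 158.0])]
[556. -92. 157.]
[ 566. -131.  157.]
```

View pics/i.png

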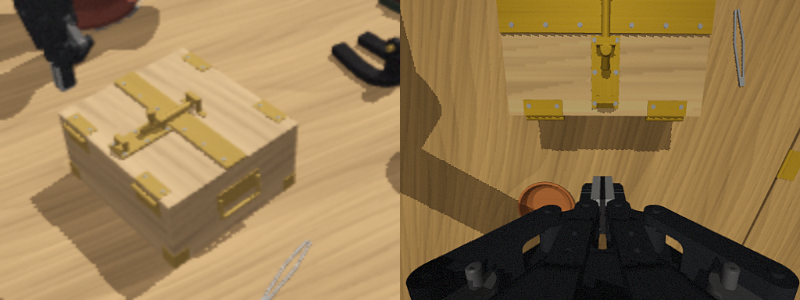

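The picture shows both leaves flat, with the strip over the plain leaf and the knob advanced to about (605, 47) in the wrist view. The bolt runs through the keeper, and the knob was measured at about (556, -92), as expected for home.

```bash
python3 -c "
from bench import *
print(finish_job())"
```

```text
the job is handed in; nothing more can be done
None
```

The case is shut and the job is handed in, at about 15 s of the 53 s allowed; `finish_job()` gives no verdict. With the fingers closed, I folded the plain leaf flat, then the lapping leaf over it, both slowly, and slid the bolt home.

**Checks that agreed**
- **Leaves:** each met a firm stop at its expected shut height. The plain leaf stopped at 118.6 mm (expected 119) and the lapping strip at 122.5 mm (expected 123), both at about 18 N. The last picture shows both flat, with the strip over the plain leaf.
- **Bolt:** it met a firm stop at 17 N where the end stop should be. The cameras put the knob at about (553 to 560, -92), against (556, -92) expected for home.
- **Bystanders:** the last readings of the bell jar, dish, tweezers and microscope foot are within about 5 mm of the first ones, which is the detector's own noise.
- **Robot:** it ended clear of everything.

**Checks that failed or disagreed**
- The first move was refused because its rows left out `rx` and `ry`; nothing moved.
- Before the push, the cameras put the knob about 5 mm further along than its drawn-back position. I took this as detector error; it is well within the 20 mm limit.
- The wrist camera's detector did not find the knob, keeper or strip in the last look. The knob was confirmed by the scene and top cameras, the keeper and strip by the scene camera.

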